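# Sort punches, cartons and loupe into their trays

### The arm

A 6-joint arm with a two-finger parallel gripper is mounted at the origin on a cart in front of the work surface, level with it; the furniture and walls round the work are solid. World frame = base frame: x ahead of the robot, y to its left, z up, the work surface at z = 0. Lengths are in m, angles in rad, forces in N, time in s.
With the tool pointing down it reaches from about 0.275 to 0.875 m from the base axis. Payload 12.5 kg.
Tool frame: the origin (TCP) lies on the centre line of the jaws, within the pads' length; the fingertips stand r.finger_overhang ahead of it and the grasp point (between the pads) lies 3 mm ahead of it (r.finger_overhang is the distance from the TCP to the fingertips, in m); z points along the fingers, y is the direction in which the jaws open and shut (so a half turn about z gives the same grasp; the last joint's range is limited). The gripper opens to 85 mm and grips with 20 to 120 N. Pads are 22 mm wide; open, the fingers measure 114 mm over their backs; the gripper's body (76 mm by 85 mm) begins 54 mm behind the grasp point. The pads swing forward as they close: fully open they stand 13 mm farther back than shut.
Start: joints at [-1.39, 0.351, 1.652, -0, 1.139, -0.085], TCP at [0.144, -0.531, 0.253] pointing down, gripper open.
Joint ranges: [-2.75, 2.75], [-0.79, 2.1], [0.01, 2.65], [-1.57, 4.71], [0.07, 3.14], [-2.87, 2.87]. Speed limits (rad/s): [2.22, 2.22, 2.79, 3.14, 3.14, 3.14].

### API

Orientations are given as a unit quaternion [x, y, z, w].
In Python, from cell import r, optics gives the robot as it stands. The module is installed in compiled form; this text tells all that it offers. Calls block until the motion is done:
- r.move_to(position, orientation): joint-space move of the TCP to a pose.
- r.move_linear(position, rot=None, vel=0.15): straight line of the TCP; rot=None keeps the orientation; vel is the mean speed in m/s.
- r.set_joints(angles): joint-space move.
- r.set_gripper(opening, squeeze=None): opening from 0.0 (shut) to 1.0 (fully open); squeeze is the grip in N (None keeps the last); returns when the fingers have stopped.
- r.sleep(seconds).
- r.inverse_kinematics(position, orientation): joint angles nearest the present ones, or None.
- optics.get_image(name): name is "side" or "top" or "wrist"; returns a dict with "pixels" (420x560x3 uint8, red, green, blue), "depth" (420x560 float32, m along the optical axis (not along the pixel's ray), 0 where there is no reading), "fx", "fy", "cx", "cy" (pixels), "camera_from_world" (4x4, takes a point from world to camera coordinates); the wrist camera has in their place "mount" (4x4, takes a point from camera to tool coordinates, whose origin is the TCP and whose axes are the flange's). Camera axes: x right, y down, z forward; pixel columns grow to the right and rows downward; lengths in m; the calibration is good to about 2 mm. A picture is of the moment at which its call begins: read the wrist's pose just before it.
A pose or a line that the arm cannot do raises r.PlanningError and nothing moves.
- r.hand_in(): hands the job in, once; it reports no verdict.
Readings, each from a call of its own:
- r.current_t(): time.
- r.current_q(): joint angles.
- r.current_qvel(): joint speeds.
- r.current_effort(): joint torques, N m.
- r.current_tool_pos(): TCP position.
- r.current_ee_rot(): TCP orientation.
- r.current_contact_force(): force on the tool from outside, world axes, zero at the start.
- r.current_torque(): the same for the moment, N m.
- r.current_opening(): opening from 0.0 (shut) to 1.0 (fully open).
Only numpy, scipy, OpenCV 4.12 (cv2) and the standard library are available. Lean on these libraries where they do the work, as an engineer would, in place of code of your own. Each camera call takes 0.05 s, during which the arm holds its last target.

### The job

Tidy up the mixed things on the cabinet: stand the two black punches upright in the wooden stand, one in each bay; lay both card cartons flat and right way up on the floor of the long metal tray, neither on the other; and set the eye loupe, small end down, in the round wooden dish. Leave the small silvery cup and the white funnel where they are.

Things in the scene. Friction and masses are not known exactly. Their poses are not given: they have to be found in the camera images.
- punch_a: black hand punch, an upright round cylinder 20 mm in diameter and 60 mm tall, about 60 g; stands loose on end. Origin: centre of its underside, z up its axis. Same as punch_b; either may go in either bay
- punch_b: second black hand punch, the same in every way as punch_a (20 mm diameter, 60 mm tall, origin at the centre of its underside)
- eye_loupe: black eye loupe, a round cup widest at its rim on top (41 mm diameter, 30 mm tall), standing loose on its small end, about 20 g. Origin: centre of its underside, z up; grip across the rim, the top 6 mm or so
- large_carton: larger flat cream card carton, 40 mm (its x) by 62 mm (its y) by 17 mm high, about 20 g, loose. Origin: centre of its underside, z up
- small_carton: smaller flat cream card carton, 24 mm (its x) by 50 mm (its y) by 10 mm high, about 12 g, loose. Origin: centre of its underside, z up
- carton_tray: long low pale metal tray, open on top, fixed in place; outside 148 mm (its x) by 96 mm (its y), walls 4 mm thick with a rounded rim 11 mm above the cabinet top, floor inside 140 by 88 mm and 4 mm thick. Origin: centre of its underside, z up. Both cartons fit end to end along its x, each with its own y along the tray's x
- punch_stand: pale wooden stand, fixed in place; 106 mm (its x) by 56 mm (its y) by 20 mm high, with one wall across the middle making two open bays in a row along its x. Bay centres at x = -25 mm and +25 mm, y = 0 of its frame; each bay is about 45 mm by 46 mm, with a flat floor 5 mm thick. Origin: centre of its underside, z up
- round_dish: round pale wooden dish, fixed in place; 96 mm outer diameter, 12 mm high, wall 4 mm, flat floor 4 mm thick and about 84 mm across. Origin: centre of its underside, z up
- ear_cup: small silvery oval cup with a domed white stone at the right, 20 by 25 mm, 11 mm high, loose; a bystander. Origin: centre of its underside
- funnel: small white funnel standing on its 45 mm wide mouth at the left, 32 mm tall, loose; a bystander. Origin: centre of its underside
Not all that is in view belongs to the job. Leave any pink, purple or yellow look-alike of the punch_b alone.

How it is judged:
At the end, for the whole second after the job is handed in: One punch stands on the floor of each stand bay (tilt under 0.12 rad); both cartons lie flat, right way up (0.1 rad) on the tray floor inside its walls; the loupe stands small end down (0.12 rad) on the dish floor inside its wall; all five released and at rest (((x of punch_a in the frame of punch_stand between 0.005 and 0.045 m and y of punch_a in the frame of punch_stand between -0.018 and 0.018 m and x of punch_b in the frame of punch_stand between -0.045 and -0.005 m and y of punch_b in the frame of punch_stand between -0.018 and 0.018 m) or (x of punch_a in the frame of punch_stand between -0.045 and -0.005 m and y of punch_a in the frame of punch_stand between -0.018 and 0.018 m and x of punch_b in the frame of punch_stand between 0.005 and 0.045 m and y of punch_b in the frame of punch_stand between -0.018 and 0.018 m)) and angle between each of punch_a, punch_b, eye_loupe's own z axis and vertical below 0.12 rad and z of punch_a in the frame of punch_stand between 0 and 0.01 m and z of punch_b in the frame of punch_stand between 0 and 0.01 m and x of large_carton in the frame of carton_tray between -0.062 and 0.062 m and y of large_carton in the frame of carton_tray between -0.042 and 0.042 m and z of large_carton in the frame of carton_tray between 0 and 0.008 m and angle between each of large_carton, small_carton's own z axis and vertical below 0.1 rad and x of small_carton in the frame of carton_tray between -0.062 and 0.062 m and y of small_carton in the frame of carton_tray between -0.042 and 0.042 m and z of small_carton in the frame of carton_tray between 0 and 0.008 m and horizontal distance between eye_loupe and round_dish below 0.036 m and z of eye_loupe in the frame of round_dish between 0 and 0.008 m and linear speed of each of punch_a, punch_b, eye_loupe, large_carton, small_carton below 0.02 m/s); the robot touches nothing.
It fails at once if the ear cup was moved by more than 20 mm or knocked over (distance of ear_cup from where it was at the start of the episode above 0.02 m or angle between ear_cup's own z axis and vertical above 0.4 rad).
It fails at once if the funnel was moved by more than 20 mm or knocked over (distance of funnel from where it was at the start of the episode above 0.02 m or angle between funnel's own z axis and vertical above 0.4 rad).
It also fails if it takes over 120 s, if anything falls off the work surface, if the arm or the gripper's body presses on something with over 40 N, if the wrist force passes 120 N, or if a joint passes its speed limit or range.

## Working session

There is one attempt and no reset: what is moved stays moved. The work goes in short steps, each a Python script; the robot and the scene stay as the last script left them, time stands still between calls to the robot, and variables do not carry over. Pictures are saved under pics/ and viewed, and the job is handed in when it is done.

```bash
mkdir -p pics; ls
python3 - <<'E'
from cell import r, optics
import cv2
print(r.current_t(), r.finger_overhang, r.current_tool_pos(), r.current_ee_rot(), r.current_opening())
for n in ["side","top","wrist"]:
    d=optics.get_image(n); cv2.imwrite(f"pics/{n}0.png",d["pixels"][:,:,::-1])
    print(n,d["fx"],d["fy"],d["cx"],d["cy"],d.get("camera_from_world",d.get("mount")))
E
```

```text
pics
0.0 0.022 [ 0.14444928 -0.53036726  0.25277304] [ 9.91181734e-01  1.32508273e-01 -2.32154570e-05 -5.72321995e-04] 1.002736552058367
side 486.4906345739243 486.4906345739243 275.8198409958709 214.7024194868514 [[ 0.92450023 -0.38110196  0.00778596 -0.4881229 ]
 [-0.24082691 -0.59980166 -0.76304676  0.15015811]
 [ 0.29546865  0.70356184 -0.64629638  0.72646519]
 [ 0.          0.          0.          1.        ]]
top 466.7709226278064 466.7709226278064 275.5975265356414 208.98440263705385 [[-0.01185013 -0.9998868  -0.0092714   0.01022431]
 [-0.99804084  0.01239689 -0.06132529  0.50503076]
 [ 0.06143329  0.00852652 -0.99807477  0.98202792]
 [ 0.          0.          0.          1.        ]]
wrist 305.0022792898031 305.0022792898031 274.32494856490337 214.63178365116144 [[-5.89904971e-05 -9.56864207e-01 -2.90535514e-01  7.51628909e-02]
 [ 9.99999842e-01 -2.18842415e-04  5.17706023e-04 -4.32353361e-04]
 [-5.58955857e-04 -2.90535438e-01  9.56864069e-01 -1.20974528e-01]
 [ 0.00000000e+00  0.00000000e+00  0.00000000e+00  1.00000000e+00]]
```

View pics/top0.png

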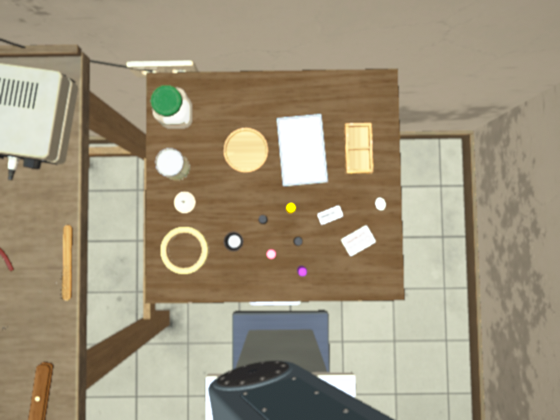

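View pics/side0.png

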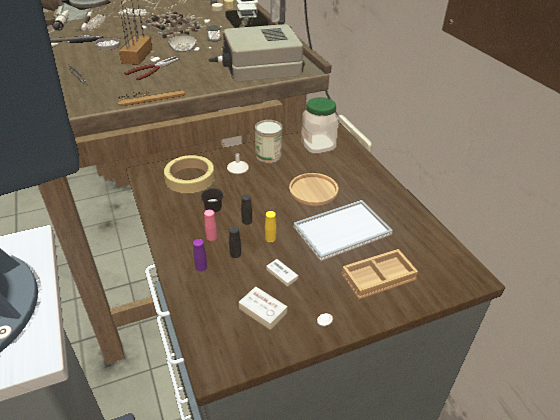

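```bash
cat > h.py <<'E'
import numpy as np, cv2
from cell import r, optics
def ray(d,u,v,z):
    T=np.linalg.inv(d["camera_from_world"]); c=T[:3,3]
    g=T[:3,:3]@np.array([(u-d["cx"])/d["fx"],(v-d["cy"])/d["fy"],1.]); return c+g*(z-c[2])/g[2]
def cloud(d,T=None):
    if T is None: T=np.linalg.inv(d["camera_from_world"])
    h,w=d["depth"].shape; u,v=np.meshgrid(np.arange(w),np.arange(h)); Z=d["depth"]
    P=np.stack([(u-d["cx"])/d["fx"]*Z,(v-d["cy"])/d["fy"]*Z,Z],-1)
    return P@T[:3,:3].T+T[:3,3]
E
python3 - <<'E'
from h import *
d=optics.get_image("top"); P=cloud(d); im=d["pixels"]
c=im[60:305,140:410]; cv2.imwrite("pics/topcrop.png",cv2.resize(c,None,fx=2.9,fy=2.4,interpolation=cv2.INTER_CUBIC)[:,:,::-1])
print("table z",np.median(P[220:290,320:340,2]), P[190,220],P[290,220],P[285,385])
M=((P[...,2]>0.006)&(d["depth"]>0)).astype(np.uint8); M[:75]=0;M[297:]=0;M[:,:150]=0;M[:,395:]=0
n,L,st,ce=cv2.connectedComponentsWithStats(M)
for i in range(1,n):
    if st[i,4]<12: continue
    m=L==i; z=P[m][:,2]; zt=np.percentile(z,90); t=m&(P[...,2]>zt-.004); v,u=np.nonzero(t)
    cn=max(cv2.findContours(t.astype(np.uint8),0,1)[0],key=cv2.contourArea)
    q=P[t][:,:2].astype(np.float32); rr=cv2.minAreaRect(q)
    print(ce[i].round(),st[i,4],"zt",zt.round(4),"mean",P[t].mean(0).round(4),"rect",np.round(rr[0],4),np.round(rr[1],4),round(rr[2],1),im[t].mean(0).round())
s=optics.get_image("side")["pixels"]
cv2.imwrite("pics/sidecrop.png",cv2.resize(s[140:340,140:430],None,fx=2.7,fy=2.7,interpolation=cv2.INTER_CUBIC)[:,:,::-1])
E
```

```text
table z -0.0010937402717734468 [ 0.54909373  0.12494996 -0.00080559] [ 0.33277227  0.1261639  -0.0026162 ] [ 0.33967726 -0.22881673 -0.00172289]
[171. 106.] 1439 zt 0.1013 mean [0.7206 0.2196 0.1   ] rect [0.7212 0.2191] [0.0608 0.0606] 44.4 [ 69. 151.  91.]
[302. 149.] 479 zt 0.0115 mean [ 0.6355 -0.0532  0.0098] rect [ 0.6352 -0.0536] [0.149  0.0967] 4.6 [229. 238. 239.]
[358. 147.] 542 zt 0.0203 mean [ 0.6343 -0.1754  0.0188] rect [ 0.6361 -0.1754] [0.1053 0.0567] 0.4 [247. 224. 155.]
[245. 148.] 295 zt 0.0126 mean [0.6369 0.068  0.0109] rect [0.6357 0.0679] [0.0935 0.0945] 89.6 [245. 218. 152.]
[172. 163.] 798 zt 0.071 mean [0.6015 0.2197 0.0694] rect [0.6017 0.2196] [0.0561 0.0557] 14.9 [239. 241. 239.]
[183. 202.] 131 zt 0.0167 mean [0.5259 0.2017 0.0211] rect [0.5261 0.2017] [0.0094 0.0136] 73.1 [243. 244. 234.]
[380. 203.] 40 zt 0.0103 mean [ 0.5157 -0.2203  0.0088] rect [ 0.5157 -0.2203] [0.0147 0.0129] 53.6 [255. 255. 255.]
[290. 208.] 76 zt 0.0595 mean [ 0.5072 -0.027   0.058 ] rect [ 0.5075 -0.0273] [0.0155 0.0129] 25.7 [255. 254.   0.]
[330. 214.] 249 zt 0.0111 mean [ 0.
[... 179 characters left out ...]
101. 101. 101.]
[358. 240.] 560 zt 0.0182 mean [ 0.4379 -0.1703  0.0164] rect [ 0.4376 -0.1701] [0.0399 0.0619] 29.2 [252. 252. 251.]
[183. 250.] 799 zt 0.0261 mean [0.4213 0.2002 0.0245] rect [0.4214 0.1993] [0.0966 0.0949] 89.5 [250. 245. 187.]
[233. 241.] 292 zt 0.0293 mean [0.4386 0.0959 0.028 ] rect [0.439  0.0943] [0.0383 0.0399] 89.5 [82. 73. 64.]
[297. 240.] 73 zt 0.0598 mean [ 0.4375 -0.0405  0.0582] rect [ 0.4382 -0.0406] [0.0144 0.013 ] 44.8 [ 98. 101. 103.]
[271. 253.] 70 zt 0.059 mean [0.4122 0.0149 0.0574] rect [0.4119 0.0152] [0.0143 0.0143] 89.4 [255. 224. 240.]
[301. 270.] 82 zt 0.059 mean [ 0.376  -0.0485  0.0578] rect [ 0.376  -0.0486] [0.0148 0.0141] 33.2 [220.  96. 235.]
```

View pics/topcrop.png

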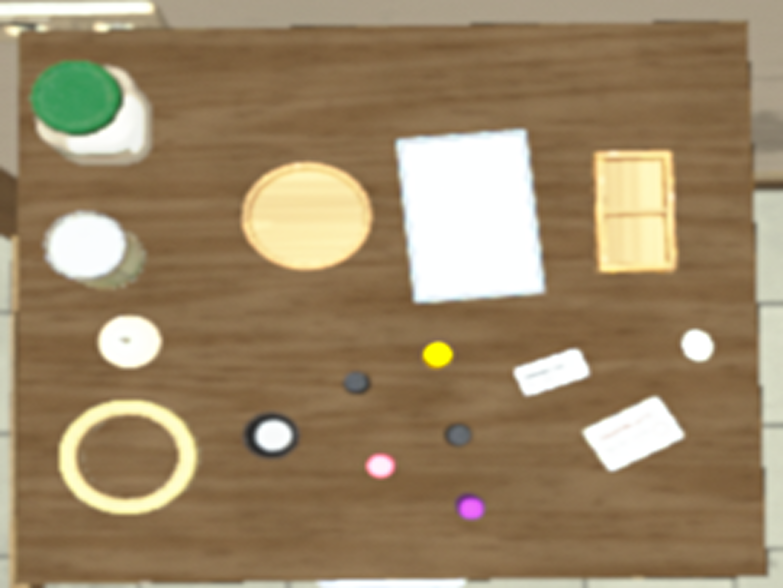

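View pics/sidecrop.png

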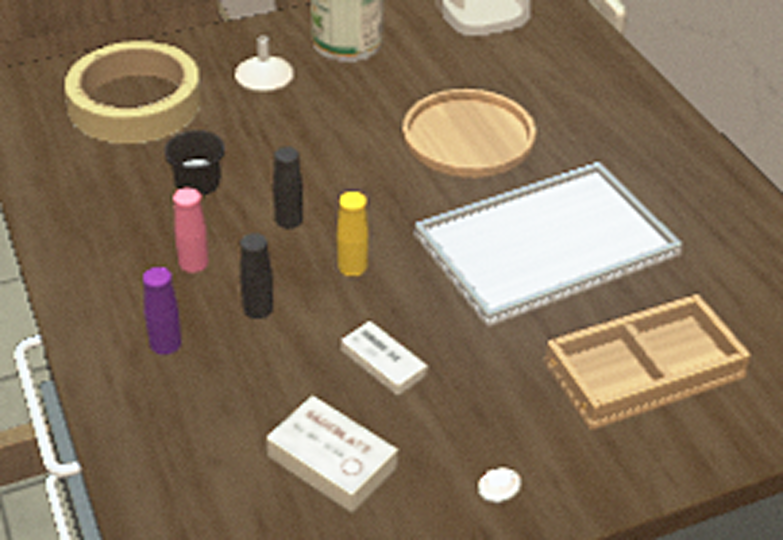

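Candidates for the punches in the top view: black at (263,219) and (298,241), yellow at (291,208), pink at (271,254) and purple at (302,271). The side crop confirms that the two black ones are the punches. The black cup at (234,241) is the loupe, and the cartons are at (330,214) and (358,240). Measured sizes match the list: cartons 40x62 and 24x50, tray 149x97, stand 105x57, punch tops z≈0.059. I'll start with punch (298,241).

```bash
cat >> h.py <<'E'
from scipy.spatial.transform import Rotation as Ro
def quat(deg):
    a=np.radians(deg); c,s=np.cos(a),np.sin(a)
    return Ro.from_matrix(np.array([[-s,c,0],[c,s,0],[0,0,-1.]])).as_quat()
def best(p,deg):
    o=[]
    for k in (-360,-180,0,180):
        q=r.inverse_kinematics(p,quat(deg+k))
        if q is not None: o.append((abs(q[5]),deg+k))
    return quat(min(o)[1])
def st(t=""):
    print(t,"t",round(r.current_t(),2),"p",np.round(r.current_tool_pos(),4),"F",np.round(r.current_contact_force(),1),"op",round(r.current_opening(),3))
def probe(x,y,z0,zmin,thr=4):
    "step down by 1 mm to a light touch; returns z of touch or None"
    r.sleep(.1); f0=np.array(r.current_contact_force())[2]; z=z0
    while z>zmin:
        z-=.001; r.move_linear([x,y,z],vel=.03)
        if r.current_contact_force()[2]-f0>thr: return z
    return None
def pick(x,y,deg,z,op,sq,lift=.17):
    q=best([x,y,.17],deg); r.move_to([x,y,.17],q); r.set_gripper(op)
    r.move_linear([x,y,z],vel=.12); st("down"); r.set_gripper(0,sq); st("grip")
    r.move_linear([x,y,lift],vel=.12); st("lift")
def place(x,y,deg,z,op,thr=4,down=.004):
    q=best([x,y,.17],deg); r.move_to([x,y,.17],q)
    r.move_linear([x,y,z+.004],vel=.1); t=probe(x,y,z+.004,z-down,thr); print("touch",t); st("at")
    r.set_gripper(op); st("rel"); r.move_linear([x,y,.17],vel=.12)
def snap(n,name,box=None,f=1):
    d=optics.get_image(n); im=d["pixels"]
    if box: u0,v0,u1,v1=box; im=im[v0:v1,u0:u1]
    cv2.imwrite(f"pics/{name}.png",cv2.resize(im,None,fx=f,fy=f,interpolation=cv2.INTER_CUBIC)[:,:,::-1]); return d
E
python3 - <<'E'
from h import *
pick(.438,-.0406,60,.042,.5,25)
snap("side","p1",(140,100,430,340),2.5)
E
```

```text
down t 4.03 p [ 0.4383 -0.0407  0.0425] F [0.5 0.3 0.6] op 0.502
grip t 4.36 p [ 0.4383 -0.0407  0.0425] F [-0.9 -0.3  6.9] op 0.224
lift t 5.58 p [ 0.4376 -0.0405  0.1694] F [ 0.7 -0.4 -0.1] op 0.227
```

View pics/p1.png

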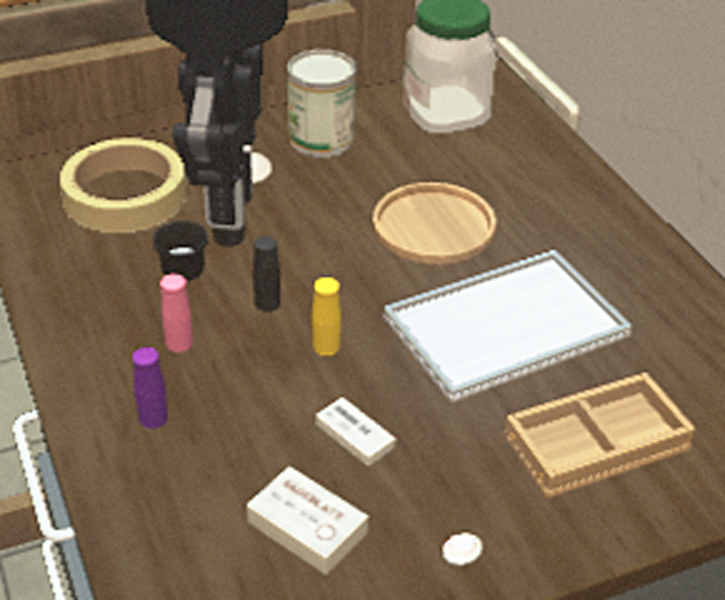

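Run:
```python
from h import *
place(.661,-.1754,90,.047,.42)
snap("side","p2",(300,200,460,320),4)
```

```text
touch 0.047
at t 10.2 p [ 0.6613 -0.1755  0.0475] F [-0.4  0.8  5.5] op 0.222
rel t 10.51 p [ 0.6609 -0.1754  0.0468] F [0.  0.1 0.1] op 0.423
```

View pics/p2.png

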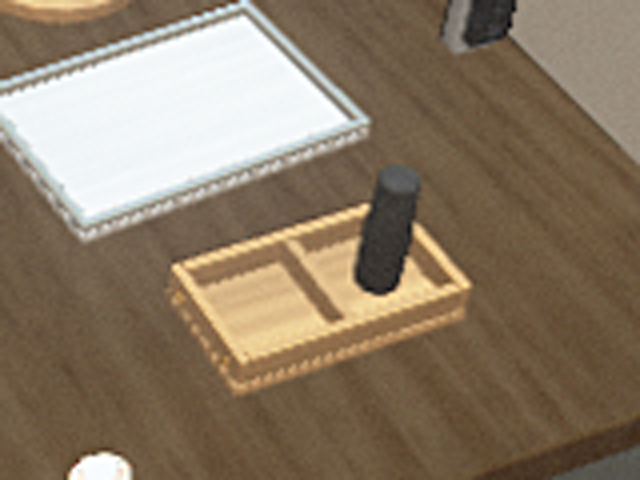

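The punch is on the bay floor, but in the picture it seems to lean to the right. I'll measure its tilt before moving on.

Run:
```python
from h import *
d=optics.get_image("side"); s=d["camera_from_world"]
for x,y in [(.661,-.1754)]:
  for z in (.005,.065):
    c=s@[x,y,z,1]; print(c[0]/c[2]*d["fx"]+d["cx"],c[1]/c[2]*d["fy"]+d["cy"])
im=d["pixels"].astype(int); M=(im.max(2)<90); M[:, :385]=0; M[:,412:]=0; M[:238]=0;M[277:]=0
for v in range(238,277,3):
    u=np.nonzero(M[v])[0]; print(v,u.min() if len(u) else None,u.max() if len(u) else None)
t=optics.get_image("top"); P=cloud(t); m=(P[...,2]>.03)&(abs(P[...,0]-.661)<.04)&(abs(P[...,1]+.1754)<.04)
for a,b in((.055,.08),):
  k=m&(P[...,2]>a); q=P[k]; print(k.sum(),q.mean(0),q[:,2].min(),q[:,2].max())
  print(np.linalg.lstsq(np.c_[q[:,:2]-q[:,:2].mean(0),np.ones(len(q))],q[:,2],rcond=None)[0])
```

```text
391.9803608526852 271.21241296070235
398.2362979390539 244.66198567915143
238 None None
241 None None
244 394 404
247 393 404
250 393 403
253 392 403
256 391 402
259 391 402
262 390 401
265 389 400
268 389 399
271 390 398
274 None None
4049 [ 0.65387854 -0.17380481  0.44811765] 0.4162336111659577 0.47555258769116837
[ 0.16041286 -0.12755044  0.44811765]
```

The lean is only perspective: an upright axis at that spot would project to (392,271)→(398,245), and I see (394,271)→(399,244). So it is upright. Second punch next.

Run:
```python
from h import *
pick(.4846,.0318,30,.042,.5,25)
place(.611,-.1754,90,.047,.42)
# loupe: open to about 60 mm, tips near z .021
pick(.439,.0945,0,.045,.7,20)
snap("side","p3",(140,60,460,320),2.3)
```

```text
down t 14.88 p [0.485  0.0318 0.0425] F [-0.   0.2 -0.3] op 0.5
grip t 15.2 p [0.485  0.0318 0.0426] F [-1.1  0.6  5.7] op 0.226
lift t 16.42 p [0.4842 0.0318 0.1694] F [-0.3 -0.7 -0.7] op 0.225
touch 0.047
at t 20.42 p [ 0.6112 -0.1755  0.0476] F [-2.   0.1  5.8] op 0.227
rel t 20.73 p [ 0.611  -0.1754  0.0469] F [ 0.1 -0.5  1.2] op 0.42
down t 24.67 p [0.4394 0.0945 0.0455] F [-0.4 -1.4  0.5] op 0.697
grip t 24.98 p [0.4394 0.0946 0.0457] F [-1.6 -0.3  7.5] op 0.454
lift t 26.18 p [0.4386 0.0945 0.1694] F [-0.2 -0.2 -0.5] op 0.451
```

View pics/p3.png

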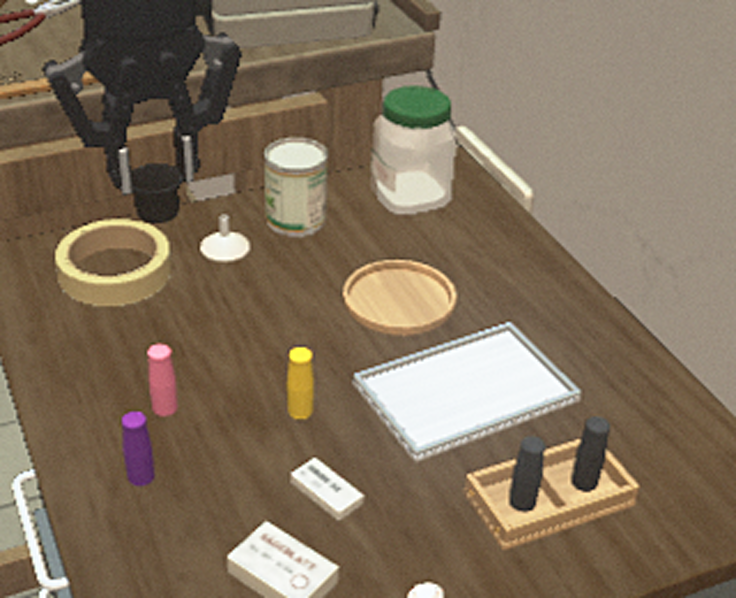

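The loupe is held level and both punches stand in their bays. I'll place the loupe, then pick the small carton with a touch-down to find the table.

Run:
```python
from h import *
place(.636,.068,0,.0495,.62)
x,y=.493,-.1123
r.move_to([x,y,.17],best([x,y,.17],20.6)); r.set_gripper(.4)
r.move_linear([x,y,.034],vel=.12); t=probe(x,y,.034,.012); st("touch %s"%t)
if t:
    r.move_linear([x,y,t+.003],vel=.03); r.set_gripper(0,20); st("grip")
    r.move_linear([x,y,.17],vel=.12); st("lift")
snap("side","p4",(140,60,460,320),2.3)
```

```text
touch 0.0495
at t 29.46 p [0.6361 0.0681 0.0499] F [-2.   0.5  5. ] op 0.451
rel t 29.75 p [0.6359 0.068  0.0493] F [-0.8 -0.3  0.1] op 0.621
touch 0.02099999999999999 t 36.78 p [ 0.4931 -0.1123  0.0212] F [-2.  -0.8  4.6] op 0.399
grip t 37.27 p [ 0.493  -0.1123  0.024 ] F [-0.  -0.2  2.8] op 0.276
lift t 38.64 p [ 0.4927 -0.1122  0.1694] F [ 0.2  0.1 -0. ] op 0.272
```

View pics/p4.png

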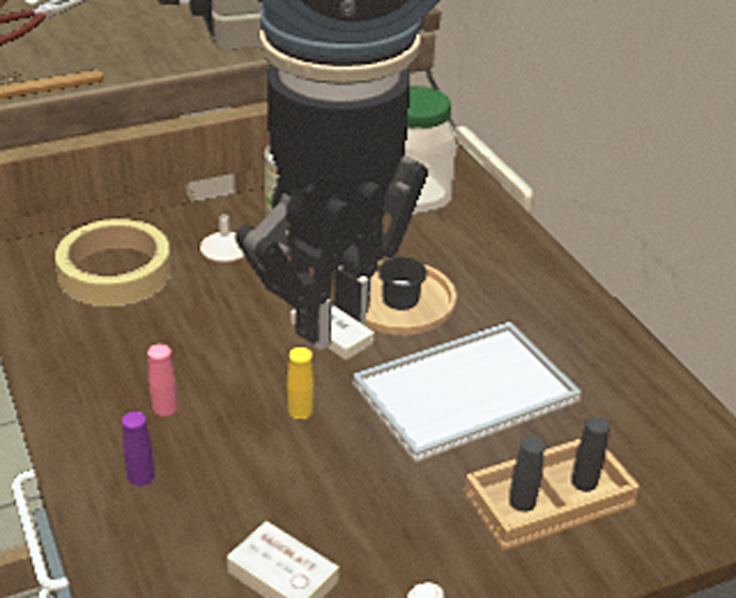

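Run:
```python
from h import *
place(.6711,-.0506,94.6,.028,.4)
x,y=.4377,-.1702
r.move_to([x,y,.17],best([x,y,.17],29.2)); r.set_gripper(.58)
r.move_linear([x,y,.030],vel=.12); t=probe(x,y,.030,.008); st("touch %s"%t)
if t:
    r.move_linear([x,y,t+.006],vel=.03); r.set_gripper(0,20); st("grip")
    r.move_linear([x,y,.17],vel=.12); st("lift")
snap("side","p5",(140,60,460,320),2.3)
```

```text
touch 0.026999999999999996
at t 43.33 p [ 0.6712 -0.0506  0.0281] F [-4.7  0.1  9.9] op 0.27
rel t 43.6 p [ 0.671  -0.0506  0.0267] F [ 1.3 -0.2 -0.6] op 0.402
touch 0.017999999999999988 t 51.66 p [ 0.4378 -0.1703  0.019 ] F [-4.8  3.6 22.2] op 0.581
grip t 52.24 p [ 0.4377 -0.1702  0.0239] F [-0.9  0.   2.5] op 0.463
lift t 53.61 p [ 0.4374 -0.1701  0.1694] F [ 0.1 -0.3 -1. ] op 0.46
```

View pics/p5.png

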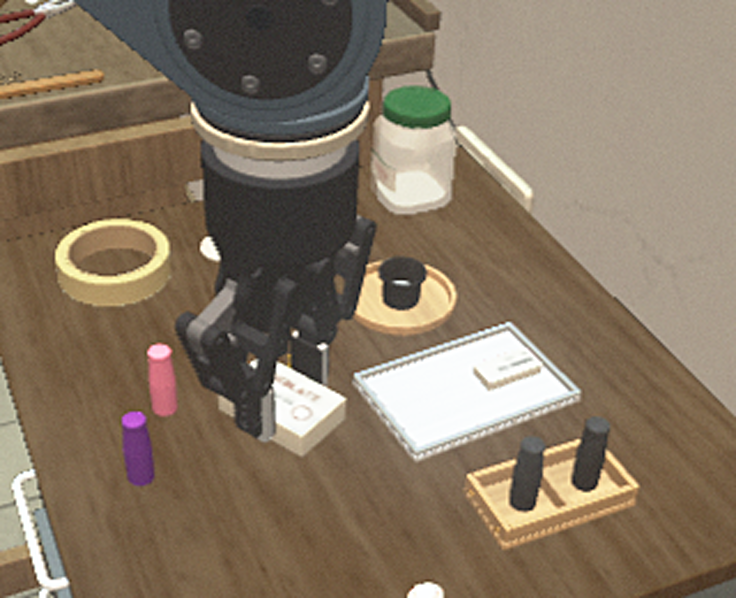

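Small carton is flat in the tray and the large one is held level. Placing it now.

Run:
```python
from h import *
place(.6015,-.0562,94.6,.028,.57)
r.move_to([.40,0.0,.25],best([.40,0,.25],90)); r.set_joints([-1.39,0.351,1.652,0,1.139,-0.085]); st("home")
snap("side","p6",(140,60,460,340),2.1)
d=snap("top","p7",(140,60,410,305),2.4); P=cloud(d); im=d["pixels"]
M=((P[...,2]>0.0065)&(d["depth"]>0)&(im.min(2)<999)).astype(np.uint8)
def rep(n,cx,cy,rad,zlo,zhi):
    k=(P[...,2]>zlo)&(P[...,2]<zhi)&(np.hypot(P[...,0]-cx,P[...,1]-cy)<rad)
    q=P[k]; rr=cv2.minAreaRect(q[:,:2].astype(np.float32)); print(n,k.sum(),np.round(rr[0],4),np.round(rr[1],4),round(rr[2],1),"z",q[:,2].mean().round(4),q[:,2].std().round(4))
    A=np.linalg.lstsq(np.c_[q[:,:2]-q[:,:2].mean(0),np.ones(len(q))],q[:,2],rcond=None)[0]; print("   slope",A[:2].round(3))
rep("small",.671,-.0506,.03,.0115,.03); rep("large",.6015,-.0562,.036,.014,.04)
rep("loupe",.636,.068,.036,.026,.05)
rep("pf",.661,-.1754,.02,.055,.09); rep("pn",.611,-.1754,.02,.055,.09)
rep("ear",.5157,-.2203,.02,.005,.02); rep("funnel",.526,.2017,.02,.012,.05)
```

```text
touch 0.026999999999999996
at t 58.52 p [ 0.6016 -0.0562  0.028 ] F [-4.3  0.6 11.5] op 0.464
rel t 58.78 p [ 0.6015 -0.0562  0.0269] F [ 0.7 -0.6 -0. ] op 0.574
home t 63.14 p [ 0.145  -0.5304  0.253 ] F [-0.9  0.6  0.7] op 0.572
small 200 [ 0.6734 -0.0504] [0.0497 0.0239] 4.8 z 0.0136 0.0014
   slope [0.001 0.003]
large 539 [ 0.6044 -0.056 ] [0.0623 0.0399] 4.4 z 0.0199 0.0017
   slope [-0.001  0.001]
loupe 139 [0.6377 0.0683] [0.0399 0.0394] 47.5 z 0.0307 0.0026
   slope [ 0.006 -0.008]
pf 55 [ 0.6639 -0.1749] [0.0147 0.0146] 85.3 z 0.0621 0.0022
   slope [ 0.081 -0.036]
pn 59 [ 0.6143 -0.1751] [0.0154 0.015 ] 80.9 z 0.0614 0.0024
   slope [ 0.064 -0.146]
ear 52 [ 0.5159 -0.2218] [0.0196 0.0141] 43.8 z 0.0081 0.0017
   slope [-0.024 -0.006]
funnel 26 [0.5243 0.1993] [0.0152 0.0109] 44.4 z 0.0204 0.0075
   slope [0.038 0.974]
```

View pics/p6.png

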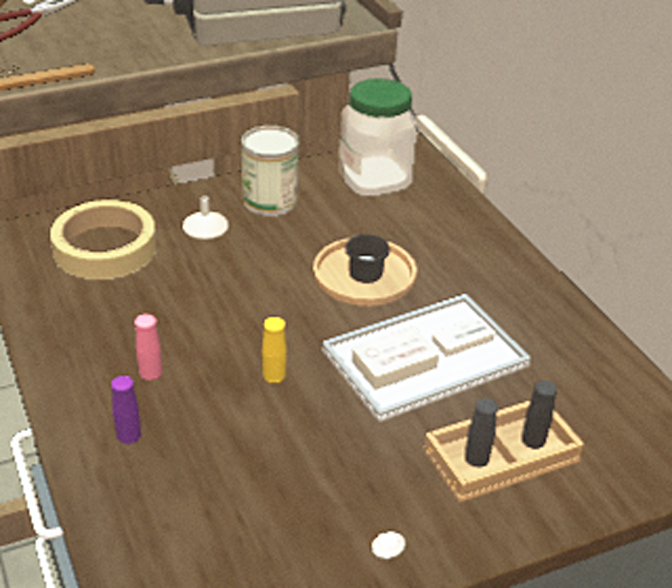

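View pics/p7.png

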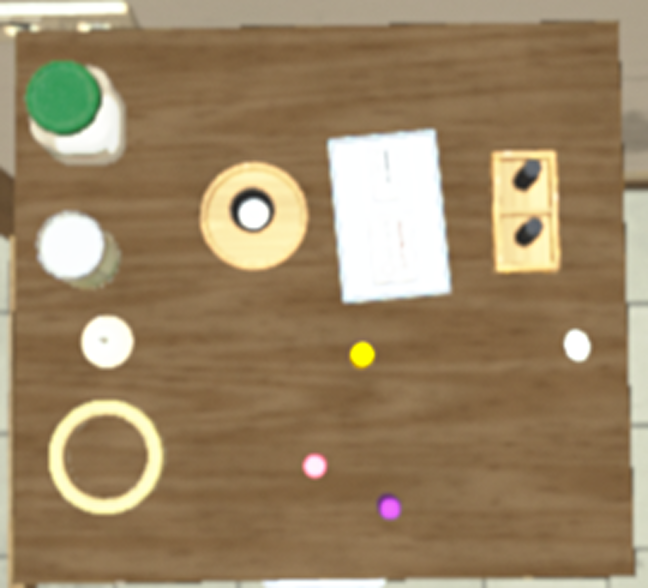

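All five things are where they should be: cartons 24x50 and 40x62 with flat tops (slope under 0.003), loupe in the dish, a punch in each bay. The bystanders have not moved.

```bash
python3 -c "
from h import *
r.hand_in(); st('done')"
```

```text
the job is handed in; nothing more can be done
the job is handed in; nothing more can be done
```

I placed all five things and handed the job in after about 63 s of the 120 s; the hand-in gives no verdict.

- **Punches:** one stands in each stand bay, centred to about 4 mm. For the far punch, the axis in the side view matched an upright one to about 2 pixels; I checked the near one only by eye.
- **Cartons:** both lie flat and right way up on the tray floor, end to end with a gap between them. Top slopes were under 0.003 and the long axes were within 0.3° of the tray's.
- **Loupe:** it stands small end down within about 2 mm of the dish centre, and its rim is level to 0.01.
- **Left alone:** the ear cup and funnel read within 2–3 mm of where they started, which is about the measuring noise. The coloured look-alikes were not touched.
- **Forces and end state:** the largest contact force I read was about 22 N, when the fingertips touched the table before the large carton was gripped. The arm ended back at its start pose, clear of everything.

**Readings that disagreed:**
- The last top-view positions of the placed things read 2–3 mm farther in x than commanded, about the camera's stated error.
- The slope fits on the punch tops (about 0.09 and 0.16) and on the funnel tip were too noisy to use, with very few pixels and side-wall points mixed in. I judged the punches by the side view instead.

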